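# Push the reaction plate out over the end of the ledge

## Task

Push the white reaction plate along its ledge with the fingertips until about 30 mm of it sticks out over the end where the steel bowl stands, so that a colleague can take it by its edge. Slide it only, never lift or tip it, leave it lying flat and lined up with the ledge, and do not disturb anything else on the bench.

Things in the scene. Friction and masses are not known exactly. Their poses are not given: they have to be found in the camera images.
- plate: loose glazed white reaction plate with a 3 x 4 grid of shallow wells, 110 mm long (its y) x 90 mm wide (its x) x 8 mm thick, about 0.2 kg, slides on the ledge with ordinary friction; it starts near the middle of the ledge, up to about 12 degrees askew. Origin at the centre of its underside, z up
- ledge: fixed low dark steel riser shelf, turned up to 15 degrees: flat top 60 mm above the bench, 340 mm long (its y), 150 mm deep (its x). Both ends (y = +-170 mm) are open; the far edge (x = 69 to 75 mm) has an upstand 12 mm above the top; the near edge is open. Origin on the bench under its centre. A plate lined up with it lies with its 110 mm along the ledge's y
- bowl: loose round steel bowl, 130 mm across the rim, 50 mm high, standing on the bench off one end of the ledge (drawn anew each time: either end); origin at the centre of its underside
- rack: loose white tube rack, 150 x 80 mm, 84 mm high over the capped tubes, standing on the bench off the end of the ledge opposite to the bowl; origin at the centre of its underside
- vial_a: loose amber dropper vial, 28 mm across, 76 mm high, on the bench on the robot's side of the ledge; origin at the centre of its underside
- vial_b: a second vial like it, also on the robot's side of the ledge; origin at the centre of its underside
- vial_c: a third vial like it, on the bench behind the ledge; origin at the centre of its underside
- marker: loose marker pen, 120 mm long, 16 mm thick, lying on the bench off to the right; origin under its middle
- wash_bottle: loose white bottle, 72 mm across, 170 mm high, on the bench far left; origin at the centre of its underside
Not all that is in view belongs to the job. Several things have the shape of the bowl; the one meant has the colours described above.

How it is judged:
At the end, for the whole second after the job is handed in: The plate lies flat and still on the ledge, sticking out 20 to 40 mm over the end where the bowl stands (the plate's centre 135 to 155 mm from the ledge's centre along its length), lined up with it within 0.15 rad, and not hanging far over the near edge (((y of bowl in the frame of ledge above 0 m and y of plate in the frame of ledge between 0.135 and 0.155 m) or (y of bowl in the frame of ledge below 0 m and y of plate in the frame of ledge between -0.155 and -0.135 m)) and x of plate in the frame of ledge above -0.05 m and z of plate in the frame of ledge between 0.057 and 0.064 m and angle between plate's own z axis and vertical below 0.06 rad and angle between the y axis of plate and the y axis of ledge, either way round below 0.15 rad and linear speed of plate below 0.01 m/s); the robot touches nothing.
It fails at once if the plate is lifted off the ledge by more than 8 mm (z of plate in the frame of ledge above 0.068 m).
It fails at once if the plate tips by more than 0.15 rad (angle between plate's own z axis and vertical above 0.15 rad).
It fails at once if the plate drops off the ledge (z of plate in the frame of ledge below 0.045 m).
It fails at once if another thing on the bench is moved by more than 15 mm or knocked over (distance of any of bowl, rack, vial_a, vial_b, vial_c, marker, wash_bottle from where it was at the start of the episode above 0.015 m or angle between any of bowl, rack, vial_a, vial_b, vial_c, marker, wash_bottle's own z axis and vertical above 0.3 rad).
It also fails if it takes over 45 s, if anything falls off the work surface, if the arm or the gripper's body presses on something with over 40 N, if the wrist force passes 120 N, or if a joint passes its speed limit or range.

## Robot

A 6-joint arm with a two-finger parallel gripper is mounted at the origin on the work surface. World frame = base frame: x ahead of the robot, y to its left, z up, the work surface at z = 0. Lengths are in m, angles in rad, forces in N, time in s.
With the tool pointing down it reaches from about 0.325 to 0.875 m from the base axis. Payload 4.4 kg.
Tool frame: the origin (TCP) lies midway between the tips of the shut fingers; the grasp point (between the pads) lies 19 mm behind it; z points along the fingers, y is the direction in which the jaws open and shut (so a half turn about z gives the same grasp; the last joint's range is limited). The gripper opens to 85 mm and grips with 20 to 120 N. Pads are 22 mm wide; open, the fingers measure 114 mm over their backs; the gripper's body (76 mm by 85 mm) begins 54 mm behind the grasp point. The pads swing forward as they close: fully open they stand 13 mm farther back than shut.
Start: joints at [1.145, 0.207, 1.542, -0, 1.393, -0.15], TCP at [0.156, 0.553, 0.192] pointing down, gripper open.
Joint ranges: [-2.73, 2.73], [-0.86, 2.22], [0.23, 2.46], [-1.11, 4.25], [0.08, 2.63], [-2.82, 2.82]. Speed limits (rad/s): [2.79, 2.79, 3.14, 3.14, 3.14, 3.14].

## Interface

Orientations are given as a unit quaternion [w, x, y, z].
In Python, from plant import env, eyes gives the robot as it stands. The module is installed in compiled form; this text tells all that it offers. Calls block until the motion is done:
- env.movep(position, orientation): joint-space move of the TCP to a pose.
- env.servo_line(position, ori=None, max_speed=0.15): straight line of the TCP; ori=None keeps the orientation; max_speed is the mean speed in m/s.
- env.move_joints(angles): joint-space move.
- env.open_jaws() and env.close(force=None): open the fingers fully, or close them until they stop; force is the grip in N (None keeps the last).
- env.sleep(seconds).
- env.inverse_kinematics(position, orientation): joint angles nearest the present ones, or None.
- env.get_state(): the state.
- eyes.camera(name): name is "side" or "top" or "wrist"; returns a dict with "img" (480x640x3 uint8, red, green, blue), "mtx" (3x3 intrinsics, pixels), "R" (3x3) and "t" (3): a world point X has camera coordinates R X + t. Camera axes: x right, y down, z forward; pixel columns grow to the right and rows downward; lengths in m; the calibration is good to about 2 mm. A picture is of the moment at which its call begins. There is no depth.
A pose or a line that the arm cannot do raises env.Unreachable and nothing moves.
- env.finish_job(): hands the job in, once; it reports no verdict.
The state is a dict: "time_s": time; "q": joint angles; "qvel": joint speeds; "effort": joint torques, N m; "tcp_pos": TCP position; "tool_rot": TCP orientation; "contact_force": force on the tool from outside, world axes, zero at the start; "wrist_torque": the same for the moment, N m; "width": finger opening in m.
Only numpy, scipy, OpenCV 4.12 (cv2) and the standard library are available. Lean on these libraries where they do the work, as an engineer would, in place of code of your own. Each camera call takes 0.05 s, during which the arm holds its last target.

## Working session

There is one attempt and no reset: what is moved stays moved. The work goes in short steps, each a Python script; the robot and the scene stay as the last script left them, time stands still between calls to the robot, and variables do not carry over. Pictures are saved under pics/ and viewed, and the job is handed in when it is done.

```bash
mkdir -p pics
python3 - <<'E'
from plant import env, eyes
import cv2, numpy as np, pickle
for n in ["top","side","wrist"]:
    c=eyes.camera(n); cv2.imwrite(f"pics/{n}0.png",c["img"][:,:,::-1]); pickle.dump(c,open(f"{n}0.pkl","wb"))
    print(n,c["mtx"].round(1).tolist(),(-c["R"].T@c["t"]).round(3))
s=env.get_state();print(s)
E
```

```text
top [[500.9, 0.0, 318.0], [0.0, 500.9, 232.6], [0.0, 0.0, 1.0]] [ 0.296 -0.006  1.402]
side [[518.3, 0.0, 322.4], [0.0, 518.3, 228.7], [0.0, 0.0, 1.0]] [ 0.087 -0.782  1.131]
wrist [[384.7, 0.0, 317.4], [0.0, 384.7, 236.9], [0.0, 0.0, 1.0]] [0.085 0.572 0.374]
{'time_s': 0.15, 'q': array([ 1.14552181e+00,  2.07234826e-01,  1.54261262e+00,  3.42821652e-05,
        1.39351957e+00, -1.50485776e-01]), 'qvel': array([-0.00012479, -0.00126544, -0.00306229, -0.00035442,  0.00157919,
       -0.00120909]), 'effort': array([ 5.16566502e-05, -3.83509004e+01, -2.92037129e+01, -2.87744242e-04,
        6.53186085e-03,  6.09772115e-06]), 'tcp_pos': array([0.15574224, 0.55283007, 0.19089283]), 'tool_rot': array([-2.68063476e-04,  1.36965461e-01,  9.90575426e-01, -8.45879619e-04]), 'contact_force': array([-0.49898625,  0.73699337,  0.36675682]), 'wrist_torque': array([-0.01466578, -0.01895101,  0.06302811]), 'width': 0.08572714052144532}
```

View pics/top0.png

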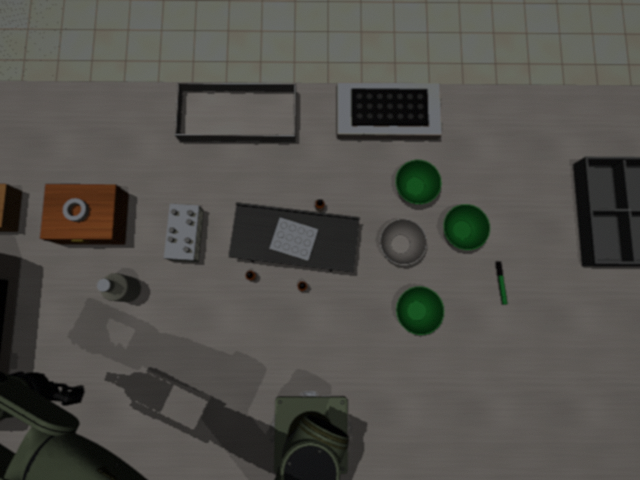

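View pics/side0.png

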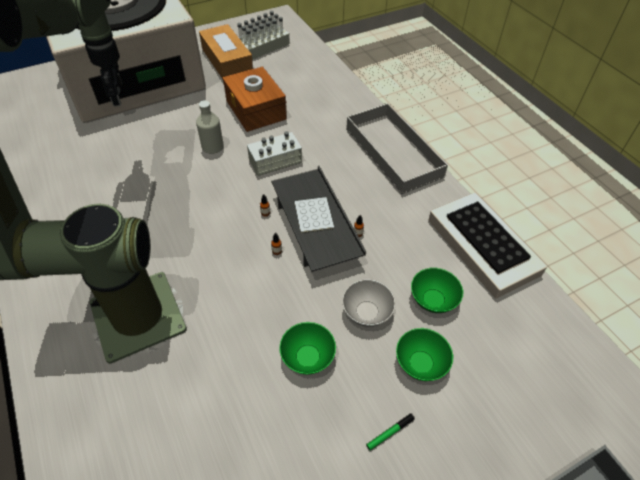

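The top view shows the plate at (294,239) on the dark ledge, whose corners are about (237,204), (359,217), (356,273) and (231,258). The steel bowl is at (403,243), off the right end (world -y). The green bowls at (418,182), (466,227) and (420,310) are decoys. The rack is at (183,233). The vials are at (320,205), (251,275) and (302,286). White things that could be taken for the plate are the tray with a black grid at (388,108) and the rack; I choose the 3x4 well plate on the ledge and check it in a crop.

Run:
```python
import cv2
a=cv2.imread("pics/top0.png")[190:300,220:380]; cv2.imwrite("pics/top0c.png",cv2.convertScaleAbs(cv2.resize(a,None,fx=5,fy=5,interpolation=cv2.INTER_CUBIC),alpha=1.5))
a=cv2.imread("pics/side0.png")[155:285,240:400]; cv2.imwrite("pics/side0c.png",cv2.convertScaleAbs(cv2.resize(a,None,fx=4.5,fy=4.5,interpolation=cv2.INTER_CUBIC),alpha=1.5))
```

```text
(no output)
```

View pics/top0c.png

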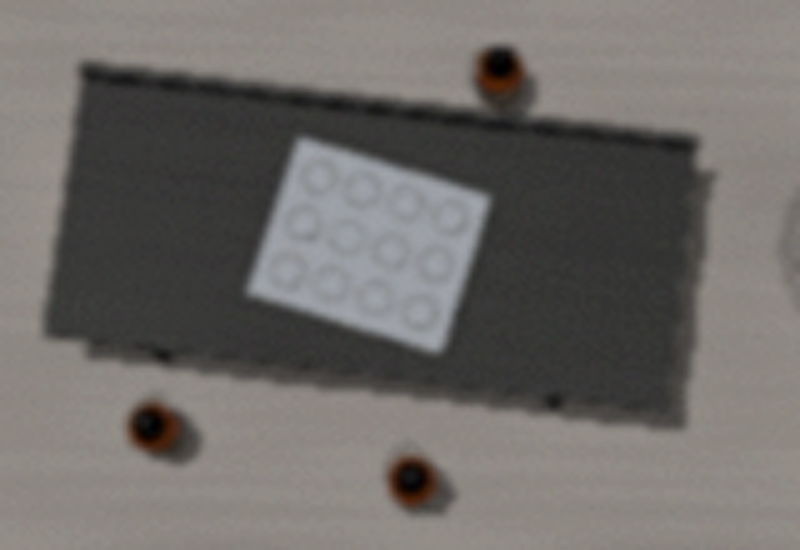

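View pics/side0c.png

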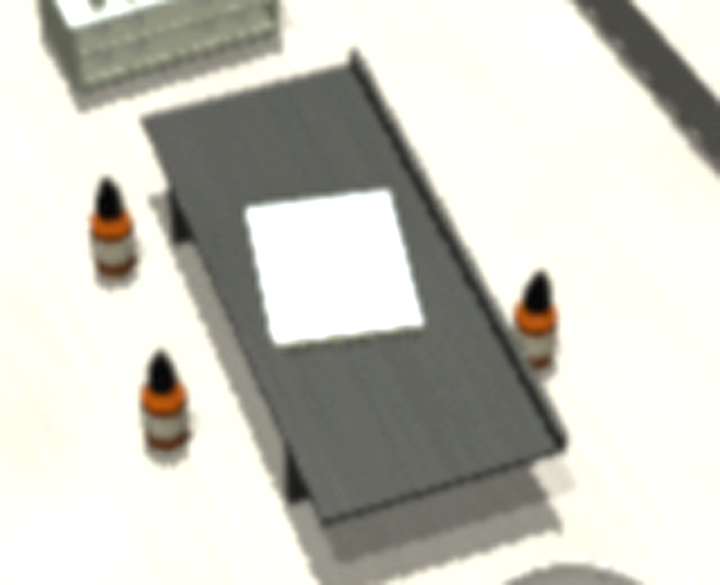

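The crop confirms the plate: its corners in the top image are about (280,217.5), (318,229), (308,260.5) and (269.5,249). Next I compute the poses.

```bash
cat > h.py <<'E'
import numpy as np, cv2, pickle
from scipy.optimize import least_squares
def ray(c,uv,z):
    d=c["R"].T@np.linalg.inv(c["mtx"])@np.array([*uv,1.]); o=-c["R"].T@c["t"]
    return o+d*(z-o[2])/d[2]
def proj(c,P):
    P=np.atleast_2d(P)@c["R"].T+c["t"]; p=P@c["mtx"].T; return p[:,:2]/p[:,2:]
def place(p,L):
    L=np.atleast_2d(L); co,s=np.cos(p[2]),np.sin(p[2])
    return np.c_[p[0]+co*L[:,0]-s*L[:,1], p[1]+s*L[:,0]+co*L[:,1], L[:,2]]
def fit(obs,x0):  # obs: list of (cam, local pts, pixels)
    f=lambda p: np.concatenate([(proj(c,place(p,L))-np.array(u)).ravel() for c,L,u in obs])
    r=least_squares(f,x0,loss="soft_l1"); return r.x,r.fun.reshape(-1,2)
def toledge(l,P): 
    co,s=np.cos(l[2]),np.sin(l[2]); d=np.array(P)[:2]-l[:2]; return np.array([co*d[0]+s*d[1],-s*d[0]+co*d[1]])
E
python3 - <<'E'
from h import *
T=pickle.load(open("top0.pkl","rb"));S=pickle.load(open("side0.pkl","rb"))
t=lambda x,y:(220+x/5-.4,190+y/5-.4); s=lambda x,y:(240+x/4.5-.4,155+y/4.5-.4)
# near-left=+y,-x
NL=[-.075,.17,.06];FL=[.075,.17,.072];FR=[.075,-.17,.072];NR=[-.075,-.17,.06]
l,r=fit([(T,[NL,FL,FR],[t(45,335),t(83,65),t(697,138)]),(S,[NL,FL,FR,NR],[s(143,120),s(353,50),s(565,440),s(325,522)])],[.4,0,-.1])
print(l,r.round(1).tolist())
Z=.068;A=[[.045,.055,Z],[.045,-.055,Z],[-.045,-.055,Z],[-.045,.055,Z]]
p,r=fit([(T,A,[t(299,137),t(491,195),t(440,354),t(247,295)]),(S,A,[s(390,190),s(424,325),s(274,345),s(246,208)])],[.4,0,-.1])
print(p,r.round(1).tolist(),"inledge",toledge(l,p),p[2]-l[2])
for n,uv,z in [("bowl",(403,243),.05),("va",(250.5,275),.07),("vb",(302.3,286),.07),("vc",(320,203),.07),("rack",(183,233),.08)]:
    w=ray(T,uv,z);print(n,w.round(3),toledge(l,w).round(3))
for nm,c in (("top",T),("side",S)):
    im=c["img"][:,:,::-1].copy(); im=cv2.convertScaleAbs(cv2.resize(im,None,fx=4,fy=4),alpha=1.4)
    for L in ([NL,FL,FR,NR],):
        cv2.polylines(im,[((proj(c,place(l,L))+.5)*4).astype(int)],True,(0,255,255),1)
    cv2.polylines(im,[((proj(c,place(p,A))+.5)*4).astype(int)],True,(0,0,255),1)
    o=(880,760) if nm=="top" else (960,600)
    cv2.imwrite(f"pics/ov_{nm}.png",im[o[1]:o[1]+540,o[0]:o[0]+680])
E
```

```text
[ 0.51763999  0.04690971 -0.11817065] [[-0.3, 0.8], [-0.3, -0.2], [1.1, 0.2], [-0.5, -0.4], [1.2, -0.3], [1.1, -0.7], [-0.5, 0.6]]
[ 0.51347509  0.04939544 -0.29976789] [[-0.2, 0.1], [0.1, 0.4], [0.3, 0.2], [-0.2, -0.2], [-0.0, 0.1], [0.1, -0.3], [0.2, -0.2], [0.2, 0.1]] inledge [-0.00442891  0.00197736] -0.18159723790607818
bowl [ 0.506 -0.249  0.05 ] [ 0.023 -0.296]
va [0.415 0.162 0.07 ] [-0.116  0.102]
vb [0.386 0.024 0.07 ] [-0.128 -0.038]
vc [ 0.612 -0.022  0.07 ] [ 0.102 -0.057]
rack [0.526 0.344 0.08 ] [-0.027  0.296]
```

View pics/ov_top.png

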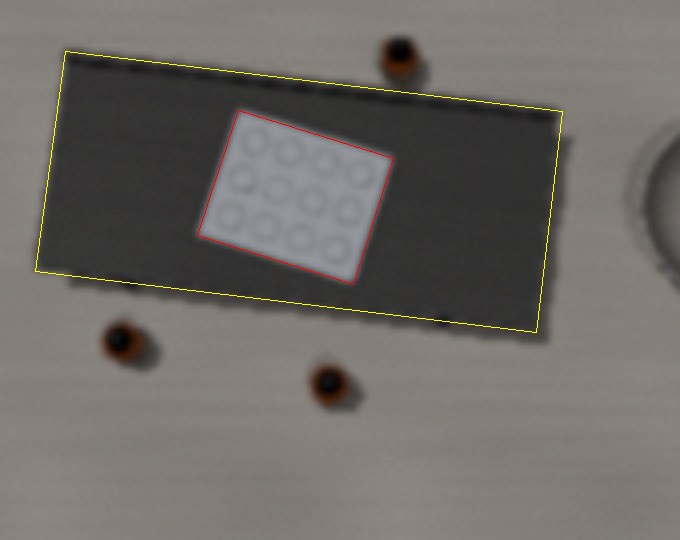

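View pics/ov_side.png

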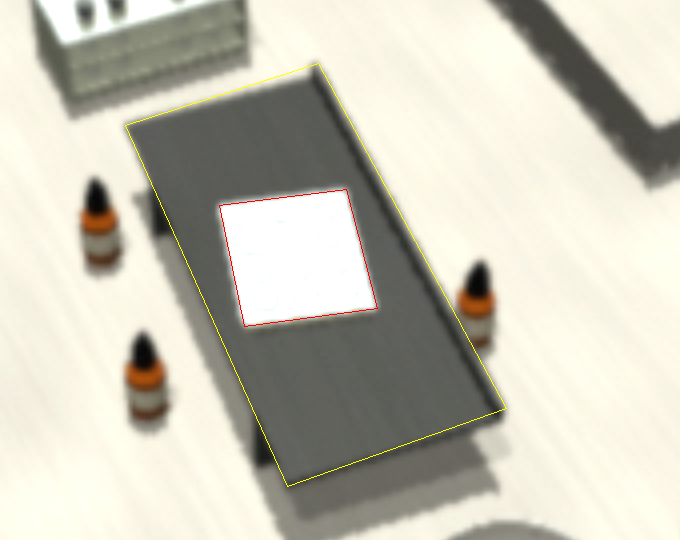

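Overlays agree to within 2–3 mm. The plate is at about ledge centre, 0.18 rad clockwise to the ledge, and the bowl is at the ledge's -y end. My plan is to shut the jaws and set them across the ledge. I'll come down behind the +y end with the tip 3 mm above the ledge, then push along -y, which should also square the plate against the finger face. I raise first to clear the wash bottle.

```bash
cat >> h.py <<'E'
from scipy.spatial.transform import Rotation as Ro
LG=np.array([0.5176,0.0469,-0.118])
def W(x,y,z): return place(LG,[[x,y,z]])[0]
def quat(sgn,yaw=LG[2]):
    y=sgn*np.array([np.cos(yaw),np.sin(yaw),0]); z=np.array([0,0,-1.]); x=np.cross(y,z)
    q=Ro.from_matrix(np.c_[x,y,z]).as_quat(); return q[[3,0,1,2]]
E
python3 - <<'E'
from h import *
from plant import env,eyes
s=env.get_state(); 
env.servo_line([*s["tcp_pos"][:2],0.33],max_speed=.2)
env.close(30)
for sg in (1,-1): print(sg,env.inverse_kinematics(W(-.01,.105,.25),quat(sg)))
q=[(abs(j[5]),sg) for sg in (1,-1) if (j:=env.inverse_kinematics(W(-.01,.105,.25),quat(sg))) is not None]
sg=min(q)[1]; print(sg)
env.movep(W(-.01,.105,.25),quat(sg))
s=env.get_state();print(s["time_s"],s["tcp_pos"],s["width"],s["contact_force"])
for n in ("wrist","side","top"):
    c=eyes.camera(n);cv2.imwrite(f"pics/{n}1.png",c["img"][:,:,::-1])
E
```

```text
1 [ 1.25231293e-01  9.58267966e-02  1.54761285e+00 -4.44089210e-16
  1.49815300e+00  2.43231293e-01]
-1 None
1
3.7333 [0.51989095 0.15327869 0.25025832] 3.404444922770247e-05 [ 0.30811345 -0.00965119  0.39932035]
```

View pics/wrist1.png

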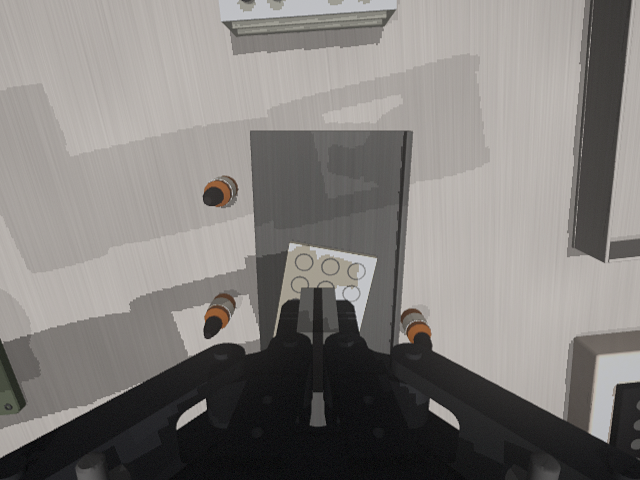

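View pics/side1.png

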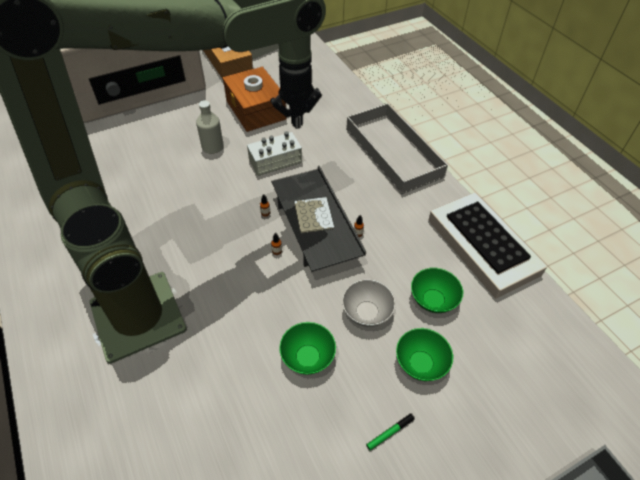

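The wrist view shows the shut fingers at (318,290), about 28 mm across, lined up with the ledge. The plate is ahead of them, askew, and nothing has been disturbed. I descend and push the first stage.

```bash
python3 - <<'E'
from h import *
from plant import env,eyes
X=-.009
env.servo_line(W(X,.105,.085),max_speed=.15)
env.servo_line(W(X,.105,.0635),max_speed=.04)
def rep():
    s=env.get_state();print(round(s["time_s"],2),toledge(LG,s["tcp_pos"]).round(4),s["tcp_pos"][2].round(4),s["contact_force"].round(1))
rep()
for y in (.085,.06,.03,.0,-.03):
    env.servo_line(W(X,y,.0635),max_speed=.05); rep()
for n in ("wrist","side","top"):
    c=eyes.camera(n);cv2.imwrite(f"pics/{n}2.png",c["img"][:,:,::-1]);pickle.dump(c,open(f"{n}2.pkl","wb"))
E
python3 -c "
import cv2,numpy as np
a=cv2.imread('pics/side2.png')[130:310,230:430];a=cv2.resize(a,None,fx=3,fy=3,interpolation=2)
b=cv2.imread('pics/wrist2.png')
cv2.imwrite('pics/side2c.png',a)"
```

```text
5.82 [-0.0091  0.105 ] 0.0633 [0.6 0.5 0.1]
6.37 [-0.0089  0.0847] 0.0636 [0.7 0.4 0.1]
7.02 [-0.0089  0.0598] 0.0635 [-0.2 -0.3  0.3]
7.77 [-0.0089  0.0299] 0.0636 [ 0.5  0.9 -1. ]
8.52 [-0.0089 -0.0001] 0.0635 [-0.6  0.2  0.3]
9.27 [-0.009  -0.0301] 0.0635 [-0.2 -0.2  0.4]
```

View pics/wrist2.png

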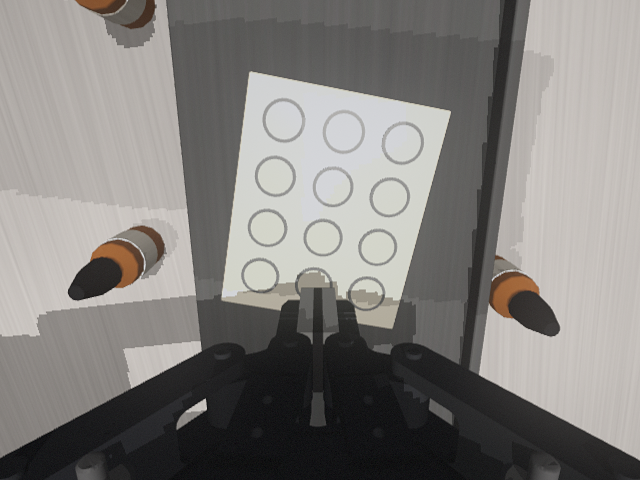

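View pics/side2c.png

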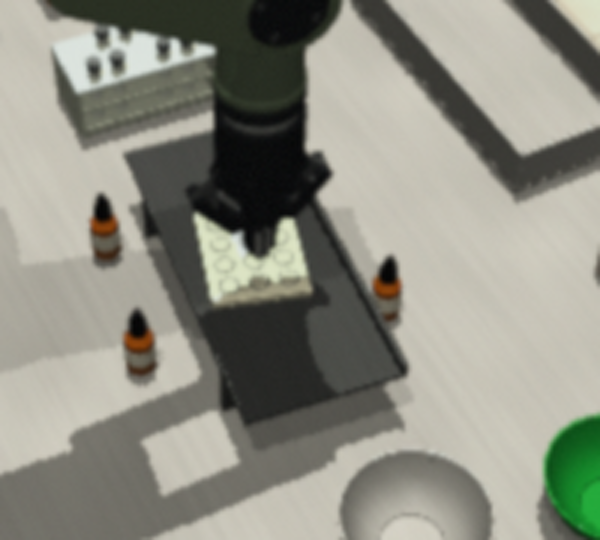

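View pics/top2.png

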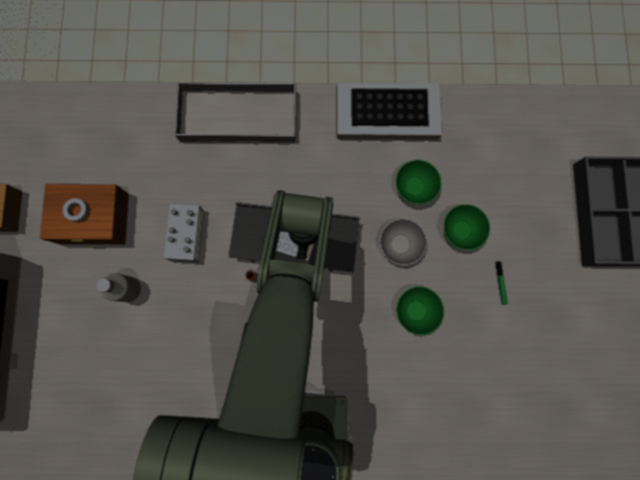

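The wrist view shows the plate still at its start, with the fingertip at (318,290) over its -y wells and no contact force. The side view agrees: the tip appears above the plate at crop (260,245). The tip passed over the plate rather than pushing it, so I check where the TCP projects.

Run:
```python
from h import *
from plant import env,eyes
s=env.get_state();t=s["tcp_pos"];print(t,s["tool_rot"],s["width"],s["q"])
for n in ("wrist","side"):
    c=pickle.load(open(n+"2.pkl","rb"))
    print(n,proj(c,[t,t+[0,0,.02],t+[0,0,.04],t-[0,0,.02]]).round(1).tolist(),(-c["R"].T@c["t"]).round(3))
T=pickle.load(open("wrist2.pkl","rb"))
# plate in wrist view
Z=.068;A=[[.045,.055,Z],[.045,-.055,Z],[-.045,-.055,Z],[-.045,.055,Z]]
p,r=fit([(T,A,[(450,111),(393,328),(222,300),(249,72)])],[.51,.05,-.3]);print(p,r.round(1).tolist())
im=cv2.imread("pics/side2.png")[180:240,270:350];cv2.imwrite("pics/z.png",cv2.resize(im,None,fx=9,fy=9,interpolation=2))
```

```text
[0.50514151 0.0183603  0.06351448] [-2.79088026e-05  7.47482657e-01  6.64281322e-01  3.54485700e-05] -0.00021262812770358701 [-1.35103702e-01  2.08602418e-01  1.82887931e+00  1.00947788e-04
  1.10410712e+00 -1.74166816e-02]
wrist [[317.5, 269.2], [317.5, 285.1], [317.5, 305.0], [317.5, 256.1]] [0.514 0.09  0.247]
side [[316.3, 223.3], [316.3, 218.5], [316.4, 213.5], [316.3, 228.1]] [ 0.087 -0.782  1.131]
[ 0.51367136  0.04831233 -0.29619443] [[0.7, -0.3], [-0.0, 0.2], [-0.4, 0.6], [-0.2, -0.1]]
```

View pics/z.png

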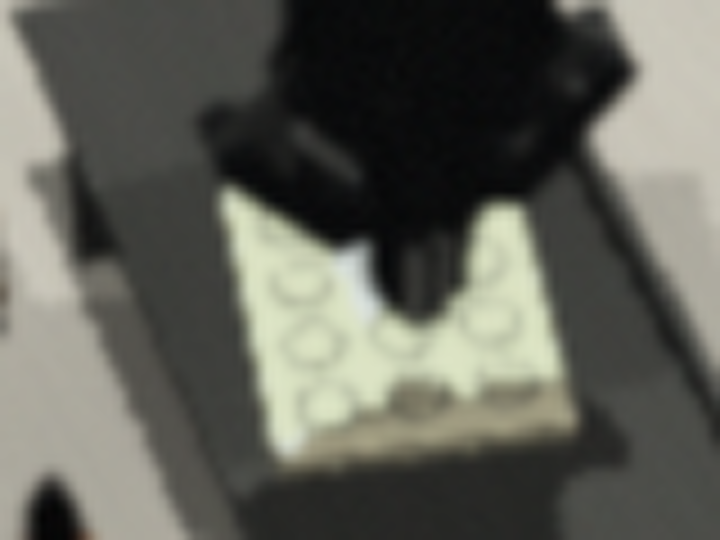

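Run:
```python
from h import *
from plant import env,eyes
t=env.get_state()["tcp_pos"]
w=pickle.load(open("wrist2.pkl","rb"));s=pickle.load(open("side2.pkl","rb"))
u=np.array([-np.sin(LG[2]),np.cos(LG[2]),0])
for d in (.006,.011):
  for h in (.015,.02,.025,.03,.035): print(d,h,proj(w,t+u*d+[0,0,h])[0].round(1),proj(s,t-u*d+[0,0,h])[0].round(1))
im=cv2.imread("pics/wrist2.png")[260:360,258:378];cv2.imwrite("pics/z2.png",cv2.convertScaleAbs(cv2.resize(im,None,fx=6,fy=6,interpolation=2),alpha=2))
```

```text
0.006 0.015 [317.5 269. ] [317.1 221.3]
0.006 0.02 [317.5 273. ] [317.1 220.1]
0.006 0.025 [317.5 277.3] [317.1 218.9]
0.006 0.03 [317.5 281.8] [317.2 217.6]
0.006 0.035 [317.5 286.5] [317.2 216.4]
0.011 0.015 [317.5 259. ] [317.8 222.7]
0.011 0.02 [317.5 262.8] [317.8 221.4]
0.011 0.025 [317.5 266.8] [317.8 220.2]
0.011 0.03 [317.5 271. ] [317.8 219. ]
0.011 0.035 [317.5 275.5] [317.8 217.7]
```

View pics/z2.png

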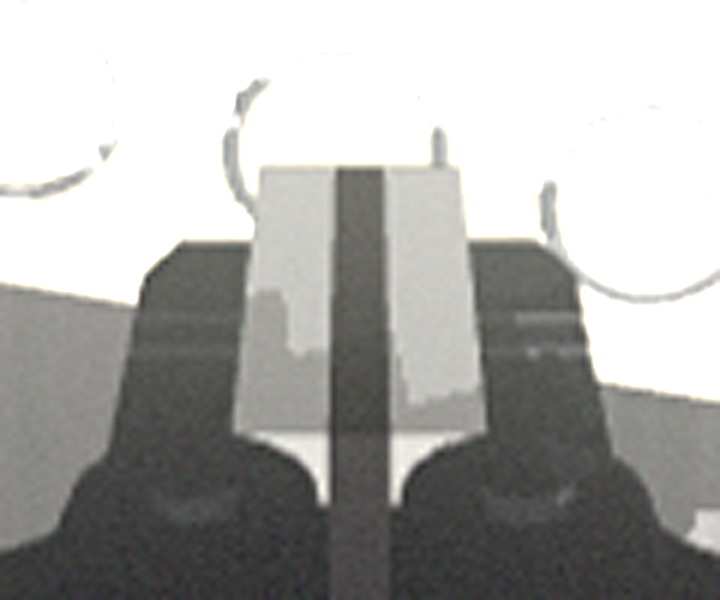

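Both views put the real tip about 37 mm above the reported TCP: row 287.8 in the wrist view and 215.8 in the side view, with a half depth of about 6 mm. The wrist camera also gives the same plate pose, so the cameras are right and the tool offset is not. I go back to the free part of the ledge and feel for its top with small steps, watching the force.

Run:
```python
from h import *
from plant import env,eyes
X=-.009
env.servo_line(W(X,-.03,.075),max_speed=.1)
env.servo_line(W(X,.11,.075),max_speed=.2)
env.servo_line(W(X,.11,.042),max_speed=.1)
c=eyes.camera("side");cv2.imwrite("pics/side3.png",cv2.resize(c["img"][150:240,260:380,::-1],None,fx=6,fy=6,interpolation=2))
c=eyes.camera("wrist");cv2.imwrite("pics/wrist3.png",c["img"][:,:,::-1])
f0=env.get_state()["contact_force"][2]
z=.042
while z>.018:
    z-=.001; env.servo_line(W(X,.11,z),max_speed=.02)
    s=env.get_state(); fz=s["contact_force"][2]
    if fz-f0>4: break
print(z,s["tcp_pos"],s["contact_force"].round(1),f0,s["time_s"])
```

```text
0.019999999999999983 [0.52183033 0.1572284  0.0205629 ] [-2.  -0.4  4.8] 0.1314113663591729 16.6167
```

View pics/side3.png

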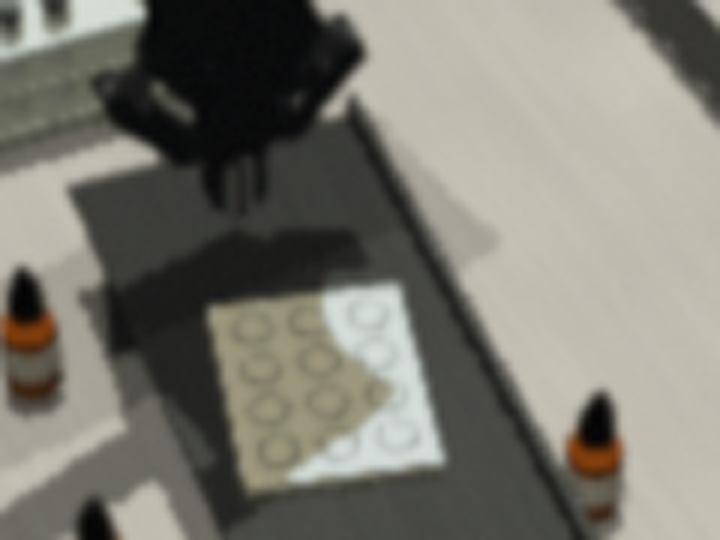

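View pics/wrist3.png

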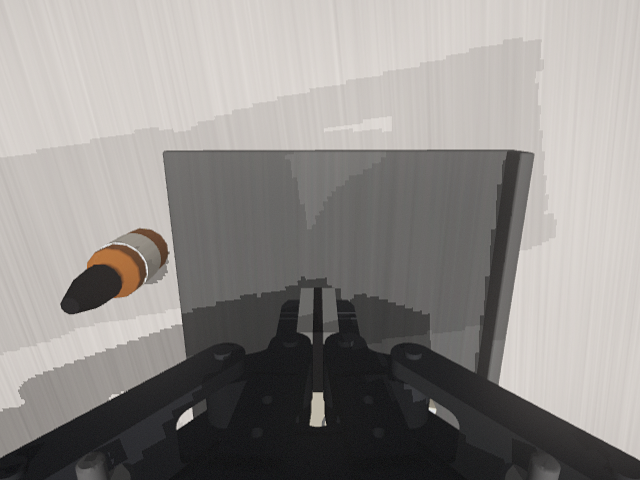

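The tip felt the ledge at a reported z of 0.0206, so it sits 39.5 mm above the TCP, which matches the pictures. I raise it by 3 mm and push the first stage, watching the force.

Run:
```python
from h import *
from plant import env,eyes
X=-.009;Z=.0237
env.servo_line(W(X,.11,Z),max_speed=.03)
def rep():
    s=env.get_state();print(round(s["time_s"],2),toledge(LG,s["tcp_pos"]).round(4),s["tcp_pos"][2].round(4),s["contact_force"].round(1))
rep()
for y in (.085,.06,.03):
    env.servo_line(W(X,y,Z),max_speed=.05); rep()
for n in ("wrist","side"):
    c=eyes.camera(n);pickle.dump(c,open(f"{n}4.pkl","wb"));cv2.imwrite(f"pics/{n}4.png",c["img"][:,:,::-1] if n=="wrist" else cv2.resize(c["img"][150:280,250:390,::-1],None,fx=4.5,fy=4.5,interpolation=2))
```

```text
16.89 [-0.0088  0.1101] 0.0237 [-0.8 -0.6  0.1]
17.54 [-0.0089  0.0848] 0.0237 [ 0.2  0.2 -0. ]
18.19 [-0.0089  0.0597] 0.0237 [-0.1 -0.1 -0.5]
18.94 [-0.0089  0.0297] 0.0237 [-0.2 -0.6  0.2]
```

View pics/side4.png

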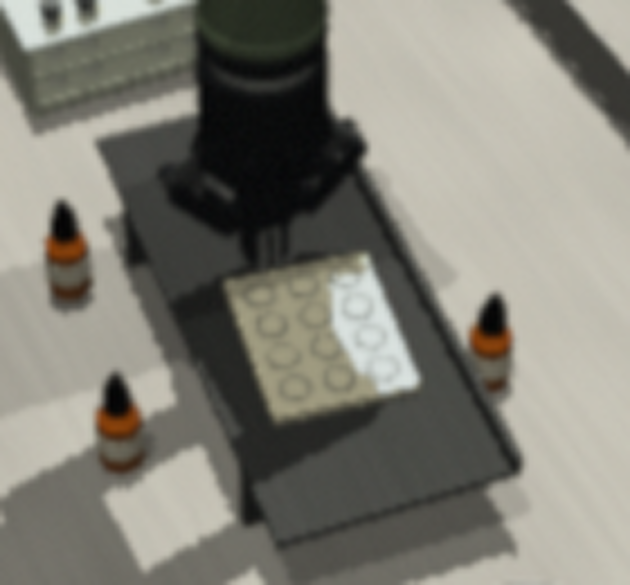

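View pics/wrist4.png

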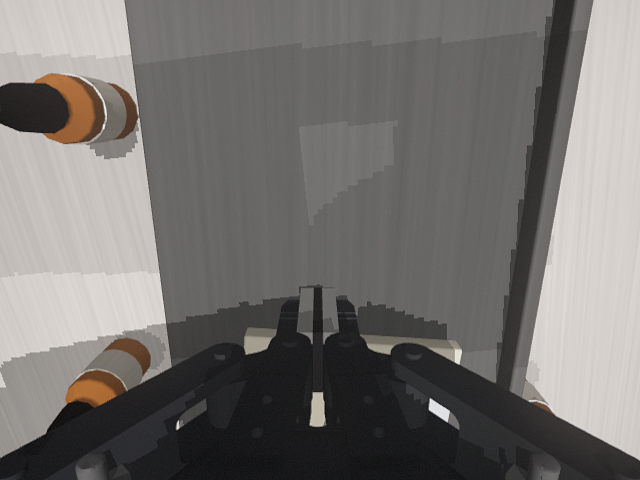

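The plate is moving and squaring up. In the wrist view its end edge runs from (247,328) to (460,343), slightly askew still. I fit it from the side view and then push on.

Run:
```python
from h import *
from plant import env,eyes
S=pickle.load(open("side4.pkl","rb"))
s=lambda x,y:(250+x/4.5-.4,150+y/4.5-.4)
Zp=.068;A=[[.045,.055,Zp],[.045,-.055,Zp],[-.045,-.055,Zp],[-.045,.055,Zp]]
p,r=fit([(S,A,[s(367,253),s(420,384),s(276,416),s(225,282)])],[.5,.0,-.15]);print(p,r.round(1).tolist(),toledge(LG,p),p[2]-LG[2])
X=-.009;Z=.0237
def rep():
    s=env.get_state();print(round(s["time_s"],2),toledge(LG,s["tcp_pos"]).round(4),s["tcp_pos"][2].round(4),s["contact_force"].round(1))
for y in (.0,-.03,-.06):
    env.servo_line(W(X,y,Z),max_speed=.05); rep()
for n in ("wrist","side","top"):
    c=eyes.camera(n);pickle.dump(c,open(f"{n}5.pkl","wb"));cv2.imwrite(f"pics/{n}5.png",c["img"][:,:,::-1] if n=="wrist" else cv2.resize(c["img"][150:280,250:390,::-1],None,fx=4.5,fy=4.5,interpolation=2))
```

```text
[ 0.51483059  0.00904394 -0.19463551] [[-0.1, -0.5], [0.5, 0.1], [-0.4, 0.4], [0.0, -0.2]] [ 0.0017065  -0.03791884] -0.0766355090509048
19.79 [-0.0089 -0.0003] 0.0237 [-0.4 -0.5  0.5]
20.54 [-0.0089 -0.0303] 0.0237 [-0.5 -0.1 -0.8]
21.29 [-0.0089 -0.0603] 0.0237 [-0.1  0.5  0.2]
```

View pics/side5.png

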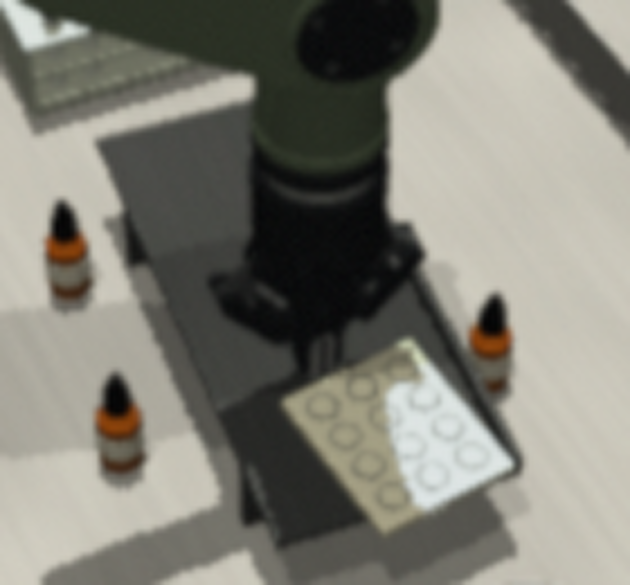

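View pics/top5.png

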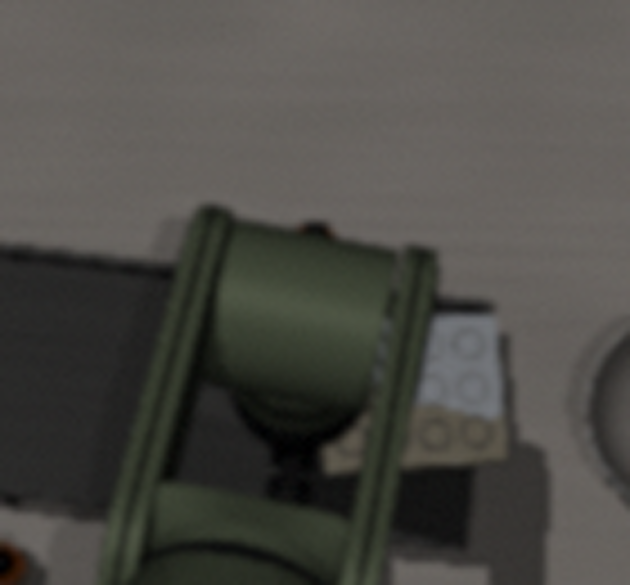

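View pics/wrist5.png

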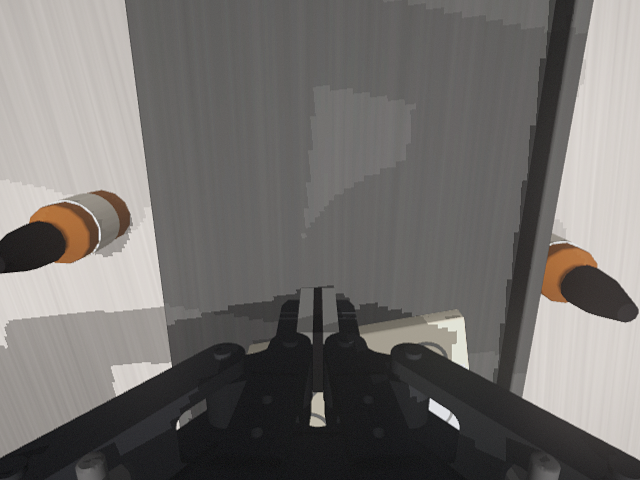

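The plate has now turned the other way: in the side crop its corners are at (412,338), (517,467), (385,533) and (282,402). The push point is off its centre on the near side. I stop, fit the pose and correct.

Run:
```python
from h import *
S=pickle.load(open("side5.pkl","rb"));T=pickle.load(open("top5.pkl","rb"))
s=lambda x,y:(250+x/4.5-.4,150+y/4.5-.4)
Zp=.068;A=[[.045,.055,Zp],[.045,-.055,Zp],[-.045,-.055,Zp],[-.045,.055,Zp]]
p,r=fit([(S,A,[s(412,338),s(517,467),s(385,533),s(282,402)]),(T,[A[1],A[2],A[3]],[s(500,312),s(507,458),s(325,475)])],[.5,-.07,.0]);print(p,r.round(1).tolist(),toledge(LG,p),p[2]-LG[2])
print(toledge(LG,place(p,A)[0]),[toledge(LG,a).round(3).tolist() for a in place(p,A)])
```

```text
[ 0.51896926 -0.0789602   0.07347939] [[-0.0, 0.4], [0.2, -0.3], [0.1, 0.0], [0.2, -0.2], [-0.9, 0.3], [0.4, 0.6], [0.1, -0.4]] [ 0.0161768  -0.12482378] 0.19147939114728754
[ 0.04988724 -0.06226495] [[0.05, -0.062], [0.071, -0.17], [-0.018, -0.187], [-0.038, -0.079]]
```

The plate is at ledge x = +16 mm, y = -125 mm, turned +0.19 rad, with its far front corner by the upstand. I back off and push the same end on its far side (x = +36 mm) to turn it back. The knuckles stay at about z 0.13, clear of vial_c, whose top is at 0.076.

```bash
cat > step.py <<'E'
from h import *
from plant import env,eyes
Z=.0237
def rep():
    s=env.get_state();print(round(s["time_s"],2),toledge(LG,s["tcp_pos"]).round(4),s["tcp_pos"][2].round(4),s["contact_force"].round(1))
def pics(k):
    for n in ("wrist","side","top"):
        c=eyes.camera(n);pickle.dump(c,open(f"{n}{k}.pkl","wb"));cv2.imwrite(f"pics/{n}{k}.png",c["img"][:,:,::-1] if n=="wrist" else cv2.resize(c["img"][150:280,250:390,::-1],None,fx=4.5,fy=4.5,interpolation=2))
s=lambda x,y:(250+x/4.5-.4,150+y/4.5-.4)
A=[[.045,.055,.068],[.045,-.055,.068],[-.045,-.055,.068],[-.045,.055,.068]]
E
python3 - <<'E'
from step import *
env.servo_line(W(-.009,-.025,Z),max_speed=.1)
env.servo_line(W(.036,-.025,Z),max_speed=.1);rep()
env.servo_line(W(.036,-.065,Z),max_speed=.05);rep()
pics(6)
E
```

```text
22.54 [ 0.0354 -0.0253] 0.0233 [ 1.1  1.  -1.1]
23.49 [ 0.0359 -0.065 ] 0.0236 [-0.3  1.1  0.2]
```

View pics/side6.png

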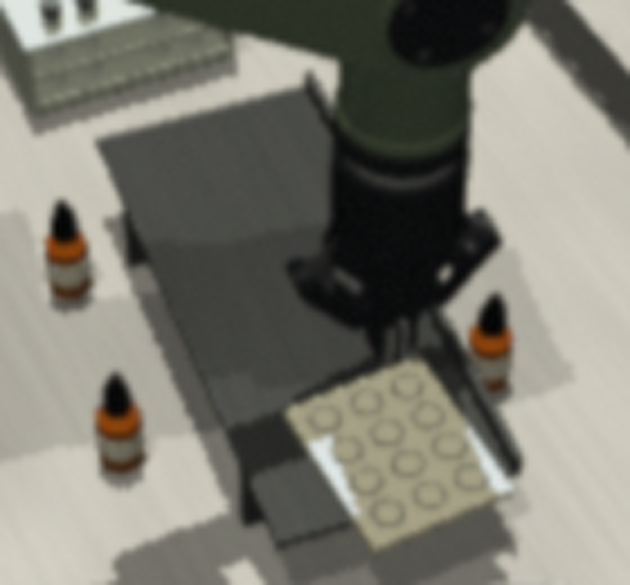

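View pics/top6.png

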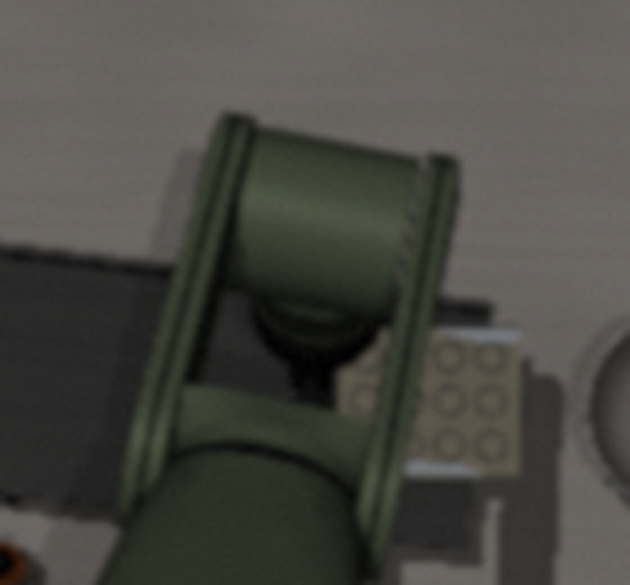

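Run:
```python
from h import *
S=pickle.load(open("side6.pkl","rb"));T=pickle.load(open("top6.pkl","rb"))
s=lambda x,y:(250+x/4.5-.4,150+y/4.5-.4)
Zp=.068;A=[[.045,.055,Zp],[.045,-.055,Zp],[-.045,-.055,Zp],[-.045,.055,Zp]]
p,r=fit([(S,A,[s(425,360),s(515,489),s(378,550),s(287,407)]),(T,[A[1],A[2]],[s(522,328),s(520,476)])],[.5,-.07,.0]);print(p,r.round(1).tolist(),toledge(LG,p),p[2]-LG[2])
print([toledge(LG,a).round(3).tolist() for a in place(p,A)])
```

```text
[ 0.51436496 -0.08975341 -0.01446246] [[-0.1, -0.8], [0.5, 0.3], [-0.4, -0.3], [0.3, 0.5], [-0.2, 0.1], [0.2, 0.1]] [ 0.01287517 -0.13608399] 0.10353754093284294
[[0.052, -0.077], [0.063, -0.186], [-0.026, -0.195], [-0.038, -0.086]]
```

The plate is at y = -136 mm with +0.10 rad left. A further 9.5 mm at the same point should bring it to about -144 mm and nearly square.

Run:
```python
from step import *
env.servo_line(W(.036,-.0745,Z),max_speed=.04);rep()
env.servo_line(W(.036,-.03,Z),max_speed=.1)
env.servo_line(W(.036,-.03,.16),max_speed=.2)
env.servo_line(W(-.03,.17,.22),max_speed=.25);rep()
pics(7)
```

```text
24.02 [ 0.036  -0.0749] 0.0237 [-0.3 -0.6 -0.5]
26.48 [-0.0303  0.169 ] 0.2189 [ 0.4 -0.2  0.2]
```

View pics/side7.png

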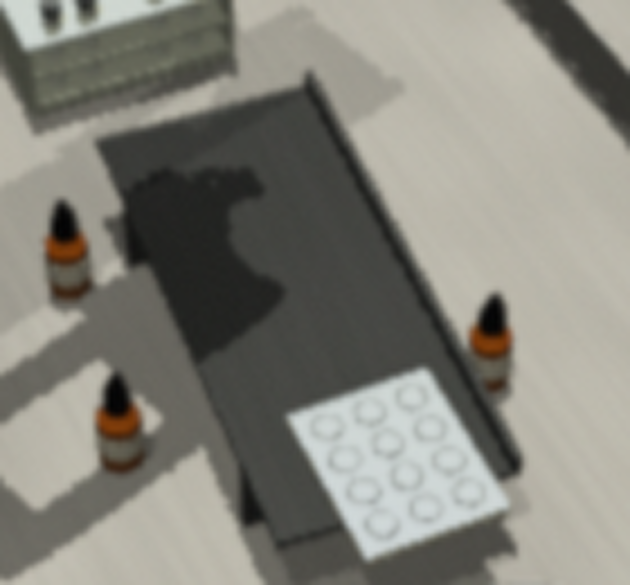

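View pics/top7.png

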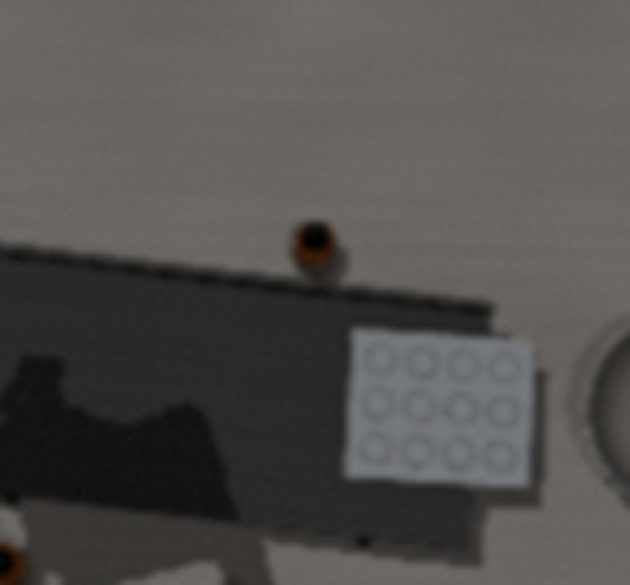

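Run:
```python
from h import *
S=pickle.load(open("side7.pkl","rb"));T=pickle.load(open("top7.pkl","rb"));T0=pickle.load(open("top0.pkl","rb"))
s=lambda x,y:(250+x/4.5-.4,150+y/4.5-.4)
Zp=.068;A=[[.045,.055,Zp],[.045,-.055,Zp],[-.045,-.055,Zp],[-.045,.055,Zp]]
NL=[-.075,.17,.06];FR=[.075,-.17,.072];NR=[-.075,-.17,.06]
ps=[s(430,368),s(508,508),s(370,558),s(287,415)];pt=[s(352,327),s(535,342),s(529,487),s(346,478)]
for o in ([(S,A,ps),(T,A,pt)],[(S,A,ps)],[(T,A,pt)]):
    p,r=fit(o,[.5,-.07,.0]);print(p.round(4),abs(r).max().round(2),toledge(LG,p).round(4),(p[2]-LG[2]).round(3))
l,r=fit([(S,[NL,FR,NR],[s(97,142),s(520,470),s(282,545)]),(T,[FR],[s(492,306)])],LG);print("ledge again",l,r.round(1).tolist(),toledge(l,p))
# other things moved?
d=cv2.absdiff(T["img"],T0["img"]).max(2);
for n,(u,v) in dict(bowl=(403,243),rack=(183,233),va=(250,275),vb=(302,286),vc=(320,203),marker=(502,284),wash=(110,288)).items():
    w=12;a=cv2.cvtColor(T0["img"],7)[v-w:v+w,u-w:u+w].astype(np.float32);b=cv2.cvtColor(T["img"],7)[v-w:v+w,u-w:u+w].astype(np.float32)
    print(n,np.round(cv2.phaseCorrelate(a,b),2))
```

```text
[ 0.5095 -0.0962 -0.0623] 1.17 [ 0.0088 -0.1431] 0.056
[ 0.5092 -0.096  -0.0711] 0.91 [ 0.0085 -0.1428] 0.047
[ 0.5097 -0.0964 -0.0558] 0.48 [ 0.0091 -0.1433] 0.062
ledge again [ 0.51757628  0.04711739 -0.12064039] [[-0.2, -0.4], [0.9, -2.4], [-1.2, 0.4], [1.1, -0.0]] [ 0.00947908 -0.14344065]Traceback (most recent call last):
  File "<stdin>", line 14, in <module>
    return _wrapfunc(a, 'round', decimals=decimals, out=out)
    return _wrapit(obj, method, *args, **kwds)
    conv = _array_converter(obj)
ValueError: setting an array element with a sequence. The requested array has an inhomogeneous shape after 1 dimensions. The detected shape was (2,) + inhomogeneous part.
```

All three fits give y = -143 mm (limits -135 to -155) and an angle of 0.05–0.06 rad (limit 0.15). The side crops show the vials and rack where they were, and the arm is clear, so I hand in.

Run:
```python
from plant import env
env.finish_job(); print(env.get_state()["time_s"])
```

```text
the job is handed in; nothing more can be done
the job is handed in; nothing more can be done
```

I pushed the plate along the ledge with the shut fingertips toward the steel bowl's end, and it now sticks out about 28 mm. I then backed off and handed the job in at about 27 s; no verdict is reported.

**Last checks:** the side and top cameras, together and separately, put the plate's centre 143 mm from the ledge's centre (allowed 135–155). It is 9 mm toward the upstand and 0.05–0.06 rad off the ledge's line (limit 0.15). In both last pictures it lies on the ledge with no visible tilt, and the robot was clear of everything.

**What went wrong on the way:**
- **Fingertip height:** the real fingertips sit about 39.5 mm above the reported TCP. My first pass went over the plate without touching it. The pictures showed this, and feeling for the ledge top confirmed it.
- **Turning:** the first real push over-turned the plate to +0.19 rad. I corrected this by pushing on the far side of the same end.
- **Ledge fit:** a second fit of the ledge left up to 2.4 pixels of error at one upstand corner, but gave nearly the same plate position.
- **Other objects:** my numeric check that nothing else had moved failed with a script error. I compared the vials and rack by eye in the side crops and saw no change. I saw no change in the bowl either, though the last crops show only part of it. The marker and wash bottle are outside those crops, and I did not recheck them.

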